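# Set up the decorator's place round the banding wheel

### The job

Set up the bench for decorating a bowl: put the plaster bat in the middle of the banding wheel and stand the small flower-shaped bisque bowl upright in the middle of the bat; stand the red pigment jar midway between the wheel and the paint palette, the blue rinsing cup directly behind the wheel, and the brush rest directly behind the palette, lying crosswise (its length running left to right), the cup and the rest each with a gap of about 25 mm to what it stands behind. Behind means on the side away from the robot, straight across the bench; left and right are as the robot faces it. Leave everything upright, and do not disturb the painted square dish, the stack of saucers or the plain round bowl.

Things in the scene. Friction and masses are not known exactly. Their poses are not given: they have to be found in the camera images.
- wheel: banding wheel (a low turntable, locked and fixed to the bench): grey metal disc 130 mm in diameter with a lighter ring on its top, flat top 40 mm above the bench, on a narrower foot. Origin: centre of its underside, at bench height; x points straight away from the robot, y to the robot's left. It does not turn or move. It stands left or right of the palette, 232 to 248 mm from it sideways and at most 30 mm nearer or farther.
- palette: round white ceramic paint palette with six coloured dots, 100 mm in diameter, 12 mm high, fixed to the bench. Origin: centre of its underside; x points straight away from the robot, y to the robot's left.
- bat: loose round plaster bat, a plain off-white disc 60 mm in diameter and 14 mm thick, about 70 g. Origin: centre of its underside, z up.
- bowl: loose small pink bisque bowl with a six-petalled flower-shaped rim, 64 mm wide (grip it as a 64 mm round, near-vertical wall from 12 to 42 mm above its foot), 42 mm high, on a foot 44 mm in diameter; about 100 g. Origin: centre of the underside of its foot, z up. It is solid to the touch inside: grip it from outside.
- jar: loose closed round jar with red pigment and a red lid, 52 mm in diameter with straight sides, 65 mm high, about 140 g. Origin: centre of its underside, z up.
- cup: loose empty dark-blue round rinsing cup without handle, 60 mm in diameter with straight sides, wall 3 mm, 75 mm high, open at the top, about 150 g. Origin: centre of its underside, z up.
- rest: loose white porcelain brush rest, a bar 90 mm long (its y axis), 28 mm wide (its x axis), with three humps to 24 mm high (one at its middle, 14 mm long) and two blue-glazed notches whose floor is 14 mm high; about 120 g. Its two ends are alike. Origin: centre of its underside, z up.
- painted: bystander, not to be disturbed: loose square bisque dish 70 x 70 mm, 22 mm high, with a blue painted sprig inside. Origin: centre of its underside.
- saucers: bystander, not to be disturbed: loose stack of pink bisque saucers in one piece, 86 mm in diameter, 46 mm high, at the left or right rear. Origin: centre of its underside.
- plain_bowl: bystander, not to be disturbed: loose plain round pink bisque bowl, 90 mm in diameter at the rim, 45 mm high, at the other rear side. Origin: centre of its underside. Other ware and bottles are fixed along the bench's back (beyond 780 mm from the robot's base) and sides (beyond 590 mm left and right).
Things that resemble listed ones, but are neither listed nor needed, are in the scene too. Leave any green look-alike of the bowl alone.

How it is judged:
By the outcome, as a careful person would: the job done as asked, in the order asked, and still so for the second after the job is handed in, with the robot touching nothing.
It also fails if it takes over 118 s, if anything falls off the work surface, if the arm or the gripper's body presses on something with over 40 N, if the wrist force passes 120 N, or if a joint passes its speed limit or range.

### The arm

A 6-joint arm with a two-finger parallel gripper is mounted at the origin on the work surface. World frame = base frame: x ahead of the robot, y to its left, z up, the work surface at z = 0. Lengths are in mm, angles in rad, forces in N, time in s.
With the tool pointing down it reaches from about 350 to 875 mm from the base axis. Payload 15.5 kg.
Tool frame: the origin (TCP) lies midway between the tips of the shut fingers; the grasp point (between the pads) lies 19 mm behind it; z points along the fingers, y is the line along which they close (so a half turn about z gives the same grasp; the last joint's range is limited). The gripper opens to 85 mm and grips with 20 to 120 N. Pads are 22 mm wide; open, the fingers measure 114 mm over their backs; the gripper's body (76 mm by 85 mm) begins 54 mm behind the grasp point. The pads swing forward as they close: fully open they stand 13 mm farther back than shut.
Start: joints at [-1.331, 0.494, 1.345, -0, 1.302, -0.096], TCP at [205.954, -590.093, 231.277] pointing down, gripper open.
Joint ranges: [-2.91, 2.91], [-0.82, 2.16], [0.22, 2.67], [-1.22, 4.37], [0.12, 2.79], [-3.08, 3.08]. Speed limits (rad/s): [1.89, 1.89, 2.57, 3.01, 3.01, 3.01].

### API

Orientations are given as a unit quaternion [w, x, y, z].
In Python, from plant import get_state, optics, ctrl gives the robot as it stands.
- The arm moves only by the tool carry_out, never from a script. Its argument "targets" is a list of rows, each a list of 6 numbers: the shift along the world's x, y, z in cm, then the turn, a rotation vector about the world's x, y, z in rad. In form: [[x, y, z, ax, ay, az], ...]. A call has 1 to 5 rows; each row shifts and turns the commanded pose from where the row before left it; what a row does not reach is not made up. A row lasts 1/8 s, in which the tool goes at most 62.5 mm and 10.7 degrees, less where a joint would pass 70% of its speed; a pose out of reach is approached as far as the arm can. A call with a gripper value outside its range is refused whole. "claw" is the gripper's target within -1 to 1 (shut at 1, half-way at 0, fully open at -1), set as the call begins (left out, the last holds). The fingers move at their own pace and stop on an object; "grip_force" is the grip in N (left out, the last holds). Time passes only in rows, so rows that do not move let the fingers close. It gives the time, the measured TCP pose, the force, the opening and the grip force at its end, in the units of the state.
- get_state(): the state, without advancing time (a new reading comes with each control period).
- optics.capture(name): name is "scene" or "top" or "wrist"; returns (picture, depth): 400x640x3 uint8, blue, green, red; 400x640 float32, mm along the optical axis (not along the pixel's ray), 0 where there is no reading.
- optics.calibration(name): a dict with "camera_matrix" (3x3 intrinsics, pixels), "R" (3x3) and "t" (3): a world point X has camera coordinates R X + t. Camera axes: x right, y down, z forward; pixel columns grow to the right and rows downward; lengths in mm; the calibration is good to about 2 mm. A picture is of the moment at which its call begins: read the wrist's pose just before it. calibration takes no time and is no camera call; for the wrist camera it gives the pose at the moment of the call.
- ctrl.close_job(): hands the job in; it is judged then, once.
The state is a dict: "time": time; "joint_positions": joint angles; "qvel": joint speeds; "tau": joint torques, N m; "ee_pos": TCP position; "tcp_rot": TCP orientation; "ft_force": force on the tool from outside, world axes, zero at the start; "wrist_torque": the same for the moment, N m; "grip_width": finger opening in mm; "finger_force": force on a finger pad.
Only numpy, scipy, OpenCV 4.12 (cv2) and the standard library are available. Lean on these libraries where they do the work, as an engineer would, in place of code of your own. Each camera call takes 0.05 s, during which the arm holds its last target. There are 200 camera calls.

## Working session

There is one attempt and no reset: what is moved stays moved. The work goes in short steps, Python scripts to look and compute and a tool call to move; the robot and the scene stay as the last step left them, time stands still between calls to the robot, and variables do not carry over. Pictures are saved under pics/ and viewed, at most 14 in all, crops included, and the job is handed in when it is done.

Besides the shell and the picture viewer there is one more tool, called after ">>>" as name(argument=value, ...) on one line, values as JSON. carry_out: Moves the arm, as the interface text tells. Its arguments: {"type":"object","properties":{"targets":{"type":"array"},"claw":{"type":"number"},"grip_force":{"type":"number"}},"required":["targets"]}

```bash
ls; mkdir -p pics
python3 - <<'E'
from plant import get_state, optics
import cv2,numpy as np
for n in("top","scene"):
    p,d=optics.capture(n); cv2.imwrite(f"pics/{n}0.png",p); np.savez(f"{n}0.npz",p=p,d=d,**optics.calibration(n))
    c=optics.calibration(n); print(n,c["camera_matrix"].tolist(),(-c["R"].T@c["t"]).round(0))
print(get_state())
E
```

```text
pics
top [[517.8665335269827, 0.0, 333.6968398559816], [0.0, 517.8665335269827, 192.59578138226337], [0.0, 0.0, 1.0]] [ 319.  -20. 1750.]
scene [[369.0274974872958, 0.0, 322.7847084721488], [0.0, 369.0274974872958, 195.29629097766866], [0.0, 0.0, 1.0]] [1317. -663.  831.]
{'time': 0.1, 'joint_positions': array([-1.33051553e+00,  4.94079906e-01,  1.34605883e+00, -1.07611246e-05,
        1.30249393e+00, -9.54882062e-02]), 'qvel': array([ 0.00159407, -0.0007523 , -0.00030838,  0.00081554, -0.00073203,
       -0.0001505 ]), 'tau': array([ 1.20890345e-03, -8.83589530e+01, -3.84561217e+01, -1.17328855e-04,
        5.21881084e-03, -2.94587096e-05]), 'ee_pos': array([ 205.86575399, -589.78774084,  230.78896432]), 'tcp_rot': array([-5.18268729e-04,  9.85940094e-01,  1.67098357e-01, -4.27873654e-05]), 'ft_force': array([-0.29272254, -0.48020263,  0.37296234]), 'wrist_torque': array([-0.00055948, -0.02164564, -0.04525589]), 'finger_force': 0.0, 'grip_width': 85.51568596144456}
```

View pics/top0.png

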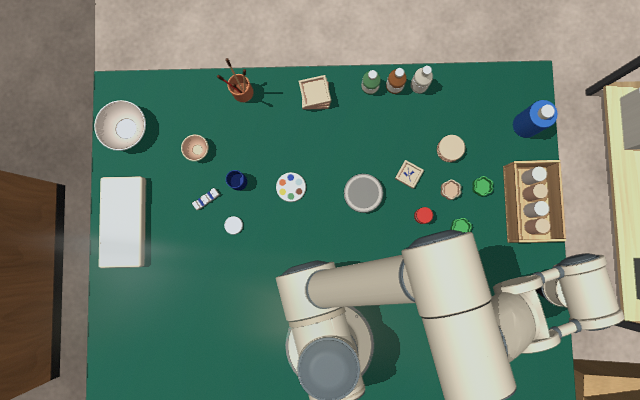

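View pics/scene0.png

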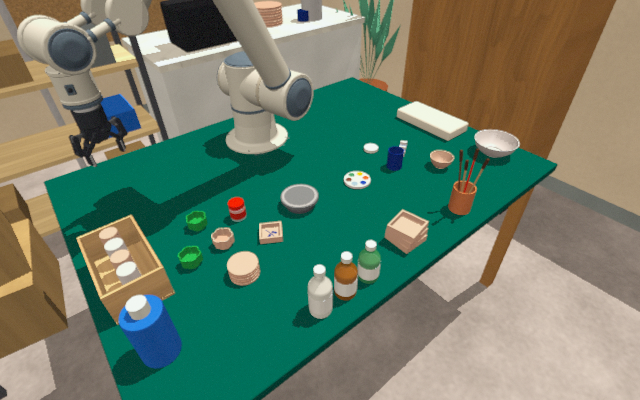

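The top view shows the wheel at (363,193), palette (291,187), bat (233,225), cup (236,180), rest (206,199), jar (424,215), painted dish (409,174), saucers (451,148) and plain bowl (195,148). There are three flower bowls: pink (451,189), and green at (484,186) and (461,228). Pink matches the description. I'll measure everything and confirm in a crop.

```bash
cat > h.py <<'E'
import numpy as np,cv2
from plant import get_state, optics
def grab(n):
    c=optics.calibration(n); p,d=optics.capture(n); return p,d,c
def world(d,c):
    K=c["camera_matrix"];v,u=np.mgrid[:d.shape[0],:d.shape[1]]
    P=np.stack([(u-K[0,2])/K[0,0]*d,(v-K[1,2])/K[1,1]*d,d],-1)
    return (P-c["t"])@c["R"]
def pix(X,c):
    q=c["camera_matrix"]@(c["R"]@np.array(X,float)+c["t"]); return (q[:2]/q[2]).round(0)
E
python3 - <<'E'
from h import *
z=np.load("top0.npz");p,d=z["p"],z["d"];c={k:z[k] for k in("camera_matrix","R","t")}
W=world(d,c)
b=W[230:260,180:260,2]; print("bench z",np.median(b),b.std())
for n,(u,v),r in[("wheel",(363,193),27),("palette",(291,187),20),("bat",(233,225),14),("cup",(236,180),14),("rest",(206,199),18),("jar",(424,215),13),("bowl",(451,189),14),("painted",(409,174),17),("sauc",(451,148),18),("plain",(195,148),17),("green",(484,186),13),("green2",(461,226),12)]:
    w=W[v-r:v+r+1,u-r:u+r+1].reshape(-1,3); top=np.percentile(w[:,2],95)
    m=w[w[:,2]>max(5,top-9)]
    R=cv2.minAreaRect(m[:,:2].astype(np.float32))
    print(n,len(m),"top",top.round(0),"mean",m.mean(0).round(0),"rect",np.round(R[0],0),np.round(R[1],0),round(R[2]))
cv2.imwrite("pics/c1.png",cv2.resize(p[130:245,180:500],None,fx=2.5,fy=2.5,interpolation=cv2.INTER_CUBIC))
E
```

```text
bench z 1.0374848069335902 112.71106535023736
wheel 977 top 46.0 mean [ 490. -120.   61.] rect [451. -74.] [127. 255.] 41
palette 584 top 18.0 mean [518. 120.  35.] rect [447.  95.] [313. 144.] 17
bat 236 top 19.0 mean [395. 306.  52.] rect [381. 168.] [385.  93.] 85
cup 73 top 74.0 mean [538. 290. 120.] rect [430. 160.] [419.  58.] 50
rest 193 top 24.0 mean [482. 395.  67.] rect [428. 206.] [496.  83.] 74
jar 183 top 70.0 mean [ 413. -316.   76.] rect [ 359. -185.] [ 50. 336.] 22
bowl 83 top 41.0 mean [ 492. -405.   82.] rect [ 414. -233.] [ 59. 467.] 25
painted 167 top 23.0 mean [ 547. -273.   73.] rect [ 438. -178.] [ 79. 388.] 49
sauc 456 top 51.0 mean [ 634. -418.   62.] rect [ 477. -251.] [ 82. 554.] 43
plain 162 top 44.0 mean [657. 437.  64.] rect [486. 240.] [612.  88.] 49
green 85 top 43.0 mean [ 504. -516.   62.] rect [ 405. -291.] [ 60. 565.] 24
green2 70 top 840.0 mean [ 329. -238.  852.] rect [ 326. -140.] [  8. 239.] 2
```

View pics/c1.png

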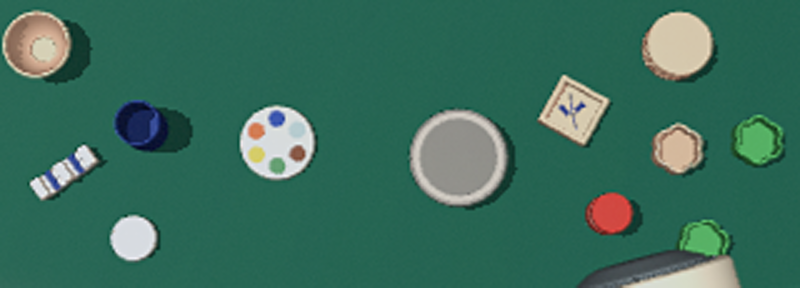

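The crop confirms the pink flower bowl at top (451,189), next to the green look-alikes. The bat is the plain disc at (233,225) and the rest is diagonal. Next I'll redo the measurement with depth holes filtered out.

Run:
```python
from h import *
z=np.load("top0.npz");p,d=z["p"],z["d"];c={k:z[k] for k in("camera_matrix","R","t")}
W=world(d,c); ok=d>0
b=W[235:260,160:260][ok[235:260,160:260]]; print("bench z",np.median(b[:,2]))
hsv=cv2.cvtColor(p,cv2.COLOR_BGR2HSV)
g=cv2.inRange(hsv,(65,90,0),(95,255,255))==0   # not bench
for n,(u,v),r,h in[("wheel",(363,193),27,40),("palette",(291,187),20,12),("bat",(233,225),14,14),("cup",(236,180),14,75),("rest",(206,199),18,24),("jar",(424,215),13,65),("bowl",(451,189),14,42),("painted",(409,174),17,22),("sauc",(451,148),18,46),("plain",(195,148),17,45),("green",(484,186),13,42)]:
    s=np.s_[v-r:v+r+1,u-r:u+r+1]; Z=W[s]; m=ok[s]&(abs(Z[...,2]-h)<(7 if h>20 else 6))
    if n!="cup": m&=g[s]
    w=Z[m]; R=cv2.minAreaRect(w[:,:2].astype(np.float32))
    e=[(w[:,i].min()+w[:,i].max())/2 for i in(0,1)]
    print(n,len(w),"z",np.median(w[:,2]).round(0),"mean",w.mean(0)[:2].round(0),"mid",np.round(e),"rect",np.round(R[0],0),np.round(R[1],0),round(R[2]))
```

```text
bench z 0.8347142582206628
wheel 1064 z 41.0 mean [ 492. -122.] mid [ 491. -123.] rect [ 491. -123.] [127. 128.] 88
palette 538 z 12.0 mean [522. 121.] mid [521. 119.] rect [521. 120.] [98. 99.] 55
bat 212 z 14.0 mean [398. 314.] mid [398. 315.] rect [398. 315.] [59. 57.] 88
cup 61 z 75.0 mean [543. 299.] mid [545. 298.] rect [544. 298.] [57. 58.] 15
rest 147 z 22.0 mean [487. 406.] mid [486. 406.] rect [486. 407.] [28. 91.] 34
jar 180 z 65.0 mean [ 413. -318.] mid [ 413. -318.] rect [ 413. -318.] [49. 49.] 43
bowl 66 z 41.0 mean [ 497. -413.] mid [ 498. -414.] rect [ 498. -414.] [58. 64.] 86
painted 148 z 21.0 mean [ 554. -281.] mid [ 555. -280.] rect [ 555. -280.] [70. 72.] 58
sauc 471 z 46.0 mean [ 637. -422.] mid [ 637. -422.] rect [ 638. -422.] [83. 85.] 21
plain 139 z 43.0 mean [661. 442.] mid [657. 437.] rect [657. 437.] [87. 88.] 21
green 27 z 42.0 mean [ 503. -526.] mid [ 503. -520.] rect [ 502. -521.] [60. 57.] 82
```

>>> carry_out(targets=[[4.4,4,0,0,0,0.09],[4.4,4,0,0,0,0.09],[4.4,4,0,0,0,0.09],[4.4,4,0,0,0,0.09],[4.4,4,0,0,0,0.09]], claw=-1, grip_force=40)

```text
time: 0.72
ee_pos: [427.1, -388.6, 231.1]
tcp_rot: [-0.0, 0.923, 0.384, -0.0]
ft_force: [0.6, -1.1, -0.8]
grip_width: 85.5
finger_force: 0.0
```

>>> carry_out(targets=[[0,6,0,0,0,0],[0,6,0,0,0,0],[0,6,0,0,0,0],[0,6,0,0,0,0],[0,6,0,0,0,0]])

```text
time: 1.35
ee_pos: [425.6, -88.3, 231.2]
tcp_rot: [-0.0, 0.924, 0.383, 0.0]
ft_force: [1.7, 1.0, 0.3]
grip_width: 85.8
finger_force: 0.0
```

>>> carry_out(targets=[[-0.4,6,0,0,0,0],[-0.5,6,0,0,0,0],[-0.5,6,-1,0,0,0],[-0.5,5.8,-2,0,0,0],[-0.5,5.5,-2,0,0,0]])

```text
time: 1.98
ee_pos: [401.5, 204.9, 180.8]
tcp_rot: [0.0, 0.924, 0.383, 0.0]
ft_force: [2.4, 0.2, 1.3]
grip_width: 85.2
finger_force: 0.0
```

>>> carry_out(targets=[[-0.2,5.5,-2.5,0,0,0],[-0.1,5.5,-2.5,0,0,0],[0,0,-4.5,0,0,0],[0,0,-4,0,0,0],[0,0,0,0,0,0]])

```text
time: 2.6
ee_pos: [397.3, 312.0, 44.3]
tcp_rot: [0.0, 0.924, 0.383, -0.003]
ft_force: [0.4, 0.3, 0.7]
grip_width: 85.6
finger_force: 0.0
```

Run:
```python
from h import *
p,d,c=grab("wrist"); s=get_state(); print(s["ee_pos"],s["ft_force"])
W=world(d,c); cv2.imwrite("pics/w1.png",p)
m=(d>0)&(abs(W[...,2]-14)<5)&(abs(W[...,0]-398)<50)&(abs(W[...,1]-315)<50)
g=cv2.cvtColor(p,cv2.COLOR_BGR2HSV)[...,1]<90
w=W[m&g]; print(len(w), cv2.minAreaRect(w[:,:2].astype(np.float32)) if len(w) else '')
```

```text
[398.35291714 312.52956862  45.95101105] [-0.23522239 -0.29773346 -0.51803146]
6567 ((400.7401123046875, 313.6058654785156), (59.061065673828125, 58.671142578125), 19.360870361328125)
```

View pics/w1.png

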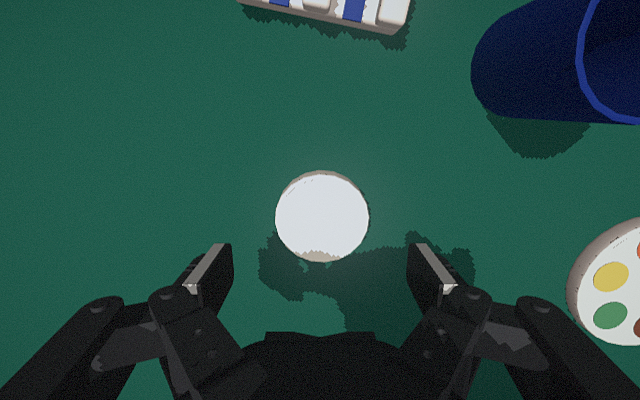

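The wrist view shows the bat at (322,216), centred between the open fingers at (219,265) and (430,265). Measured centre is about (400,314), so I'll make a small correction and descend.

>>> carry_out(targets=[[0.15,0.15,-2,0,0,0],[0,0,-1.5,0,0,0],[0,0,-0.7,0,0,0],[0,0,-0.4,0,0,0],[0,0,0,0,0,0]])

```text
time: 3.28
ee_pos: [400.5, 314.4, 0.4]
tcp_rot: [0.0, 0.924, 0.383, -0.0]
ft_force: [0.3, 1.1, -0.5]
grip_width: 85.3
finger_force: 0.0
```

>>> carry_out(targets=[[0,0,0,0,0,0],[0,0,0,0,0,0],[0,0,0,0,0,0],[0,0,0,0,0,0],[0,0,0,0,0,0]], claw=1)

```text
time: 3.9
ee_pos: [400.6, 314.5, 0.8]
tcp_rot: [-0.0, 0.924, 0.383, 0.0]
ft_force: [-1.8, -0.7, 9.7]
grip_width: 58.3
finger_force: 40.6
```

>>> carry_out(targets=[[0,0,1.5,0,0,0],[0,0,4,0,0,0],[0.5,-4,4,0,0,0],[1.2,-5.5,1,0,0,0],[1.2,-5.5,0,0,0,0]])

```text
time: 4.53
ee_pos: [430.3, 163.3, 107.2]
tcp_rot: [0.0, 0.924, 0.383, 0.002]
ft_force: [1.8, 0.8, -0.6]
grip_width: 58.1
finger_force: 43.3
```

>>> carry_out(targets=[[1.2,-5.5,0,0,0,0],[1.2,-5.5,0,0,0,0],[1.2,-5.5,0,0,0,0],[1.2,-5.5,0,0,0,0],[1,-4.5,0,0,0,0]])

```text
time: 5.15
ee_pos: [487.7, -102.9, 106.3]
tcp_rot: [0.0, 0.924, 0.382, 0.0]
ft_force: [0.6, 0.7, -0.0]
grip_width: 58.1
finger_force: 43.3
```

Run:
```python
from h import *
s=get_state(); print(s["ee_pos"],s["ft_force"],s["grip_width"])
p,d,c=grab("wrist"); cv2.imwrite("pics/w2.png",p); np.savez("w2.npz",p=p,d=d,**c)
W=world(d,c)
for v in range(200,330,6): print(v,d[v,322].round(0),W[v,322].round(0),p[v,322])
```

```text
[ 487.73887416 -102.87070473  106.28377835] [ 0.61202772  0.65184907 -0.00409778] 58.10865050864922
200 141.0 [509. -84. 115.] [162 171 176]
206 138.0 [508. -85. 119.] [251 245 239]
212 137.0 [506. -87. 121.] [247 243 238]
218 139.0 [504. -89. 119.] [247 243 238]
224 138.0 [502. -91. 121.] [248 243 238]
230 140.0 [499. -93. 120.] [247 243 238]
236 141.0 [497. -95. 120.] [248 243 237]
242 143.0 [495. -98. 119.] [248 244 239]
248 143.0 [ 493. -100.  119.] [248 243 239]
254 144.0 [ 491. -102.  120.] [248 244 239]
260 144.0 [ 488. -104.  120.] [247 242 237]
266 145.0 [ 486. -107.  120.] [247 243 238]
272 146.0 [ 484. -109.  120.] [182 194 202]
278 147.0 [ 481. -112.  120.] [185 195 204]
284 148.0 [ 479. -114.  120.] [181 194 201]
290 150.0 [ 476. -117.  119.] [184 197 204]
296 151.0 [ 474. -119.  120.] [181 194 201]
302 151.0 [ 471. -122.  120.] [180 193 199]
308 152.0 [ 469. -124.  120.] [182 196 203]
314 294.0 [ 400. -194.    1.] [ 99 116  58]
320 296.0 [ 395. -200.    1.] [ 97 112  56]
326 299.0 [ 390. -205.    1.] [ 92 109  46]
```

View pics/w2.png

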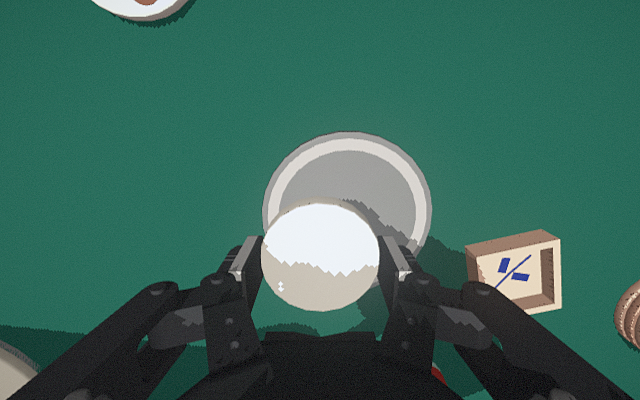

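The bat is held level. Its top reads z≈120, so its underside is at about TCP height. It spans (262–380, 203–310) over the wheel at (348,210). Lowering it now.

>>> carry_out(targets=[[0.3,-2,-1.5,0,0,0],[0,0,-3,0,0,0],[0,0,-1.2,0,0,0],[0,0,-0.5,0,0,0],[0,0,0,0,0,0]])

```text
time: 5.82
ee_pos: [490.5, -120.3, 43.4]
tcp_rot: [-0.0, 0.924, 0.383, -0.0]
ft_force: [-0.8, -0.3, 0.2]
grip_width: 58.0
finger_force: 43.3
```

>>> carry_out(targets=[[0,0,-0.2,0,0,0],[0,0,0,0,0,0]])

```text
time: 6.08
ee_pos: [490.7, -120.6, 41.6]
tcp_rot: [0.0, 0.924, 0.383, 0.0]
ft_force: [0.2, 0.6, -0.9]
grip_width: 58.1
finger_force: 43.3
```

>>> carry_out(targets=[[0,-0.25,0,0,0,0],[0,0,-0.1,0,0,0],[0,0,0,0,0,0]])

```text
time: 6.45
ee_pos: [490.7, -123.5, 40.8]
tcp_rot: [0.0, 0.924, 0.383, 0.0]
ft_force: [-3.1, -0.9, 11.6]
grip_width: 57.6
finger_force: 44.5
```

>>> carry_out(targets=[[0,0,0,0,0,0],[0,0,0,0,0,0],[0,0,0,0,0,0],[0,0,2,0,0,0],[0,0,4,0,0,0]], claw=-1)

```text
time: 7.08
ee_pos: [489.6, -122.8, 99.9]
tcp_rot: [-0.001, 0.924, 0.383, -0.001]
ft_force: [0.3, -1.0, 0.3]
grip_width: 85.3
finger_force: 0.0
```

>>> carry_out(targets=[[0,-2,5,0,0,0],[0,-5.5,2,0,0,0],[0,-5.5,0,0,0,0],[0,-5.5,0,0,0,0],[0.3,-5.5,0,0,0,0]])

```text
time: 7.7
ee_pos: [493.0, -364.8, 170.3]
tcp_rot: [-0.0, 0.924, 0.383, -0.0]
ft_force: [0.8, 0.3, 0.0]
grip_width: 85.5
finger_force: 0.0
```

Run:
```python
from h import *
p,d,c=grab("top"); cv2.imwrite("pics/t2.png",p)
W=world(d,c); s=np.s_[165:222,335:392]; Z=W[s]; o=d[s]>0
for h in(41,55):
    w=Z[o&(abs(Z[...,2]-h)<6)]; print(h,len(w),cv2.minAreaRect(w[:,:2].astype(np.float32)),np.median(w[:,2]))
p,d,c=grab("wrist"); s=get_state(); print(s["ee_pos"],s["ft_force"]); cv2.imwrite("pics/w3.png",p)
W=world(d,c); cand=(d>0)&(abs(W[...,2]-38)<8)&(np.hypot(W[...,0]-498,W[...,1]+414)<50)
w=W[cand]; print(len(w),cv2.minAreaRect(w[:,:2].astype(np.float32)) if len(w)>5 else "", pix([498,-414,42],c))
```

```text
41 318 ((521.8807373046875, -148.45196533203125), (120.68029022216797, 48.682769775390625), 47.86940002441406) 41.054456414958885
55 36 ((510.22705078125, -136.34780883789062), (93.32429504394531, 24.365732192993164), 56.63609313964844) 52.80954254635712
[ 493.42583144 -368.22910243  170.0568524 ] [ 0.16048802  0.18539729 -0.22362546]
1119 ((500.9033203125, -416.4080810546875), (60.481727600097656, 64.82437896728516), 85.82968139648438) [353. 211.]
```

>>> carry_out(targets=[[0.35,-2.4,-3,0,0,0],[0.3,-2.3,-4,0,0,0],[0,0,-4,0,0,0],[0,0,-2.5,0,0,0],[0,0,-1,0,0,0]])

```text
time: 8.43
ee_pos: [499.3, -409.1, 23.7]
tcp_rot: [-0.001, 0.924, 0.383, -0.0]
ft_force: [0.0, -0.0, 0.8]
grip_width: 85.3
finger_force: 0.0
```

>>> carry_out(targets=[[0,0,-1,0,0,0],[0,0,0,0,0,0]])

```text
time: 8.68
ee_pos: [500.0, -410.0, 15.4]
tcp_rot: [0.0, 0.924, 0.383, 0.0]
ft_force: [0.0, -0.2, -0.2]
grip_width: 85.6
finger_force: 0.0
```

>>> carry_out(targets=[[0,0,0,0,0,0],[0,0,0,0,0,0],[0,0,0,0,0,0],[0,0,0,0,0,0]], claw=1)

```text
time: 9.18
ee_pos: [500.4, -410.5, 16.5]
tcp_rot: [0.001, 0.924, 0.383, 0.0]
ft_force: [-0.4, 0.6, 6.6]
grip_width: 62.8
finger_force: 42.5
```

>>> carry_out(targets=[[0,0,1.5,0,0,0],[0,0,5,0,0,0],[0,3,5,0,0,0],[0,5,2.5,0,0,0],[0,5.5,0,0,0,0]])

```text
time: 9.8
ee_pos: [500.9, -274.8, 158.7]
tcp_rot: [0.002, 0.924, 0.382, 0.002]
ft_force: [-0.1, 0.1, -1.7]
grip_width: 62.7
finger_force: 44.4
```

>>> carry_out(targets=[[-0.2,5.5,0,0,0,0],[-0.3,4.5,0,0,0,0],[-0.3,3,0,0,0,0],[0,1,0,0,0,0],[0,0,0,0,0,0]])

```text
time: 10.42
ee_pos: [492.3, -135.2, 155.9]
tcp_rot: [0.0, 0.924, 0.383, 0.0]
ft_force: [0.2, -0.7, -1.0]
grip_width: 63.0
finger_force: 44.4
```

Run:
```python
from h import *
s=get_state(); T=s["ee_pos"]; print(T,s["ft_force"],s["grip_width"])
p,d,c=grab("wrist"); cv2.imwrite("pics/w4.png",p)
W=world(d,c); hsv=cv2.cvtColor(p,cv2.COLOR_BGR2HSV)
pink=(hsv[...,0]<20)&(hsv[...,1]>30)&(d>0)&(d<250)
w=W[pink&(np.hypot(*(W[...,:2]-T[:2]).transpose(2,0,1))<50)]
top=np.percentile(w[:,2],97); r=w[w[:,2]>top-5]; print("rim z",top,len(r),cv2.minAreaRect(r[:,:2].astype(np.float32)))
m=(d>0)&(abs(W[...,2]-54)<5)&(np.hypot(W[...,0]-491,W[...,1]+123)<45)
print("bat",m.sum(),W[m].mean(0),W[m].min(0),W[m].max(0))
```

```text
[ 492.32659401 -135.23436385  155.94101163] [ 0.22576694 -0.69794388 -0.99867051] 62.98435412862301
rim z 235.25063794916636 795 ((502.56707763671875, -126.4110336303711), (16.877716064453125, 67.09846496582031), 39.20016860961914)
bat 2817 [ 494.79859051 -118.85317216   54.56716975] [ 461.14185619 -153.01497021   49.01075037] [520.13150668 -94.70325987  57.26321584]
```

View pics/w4.png

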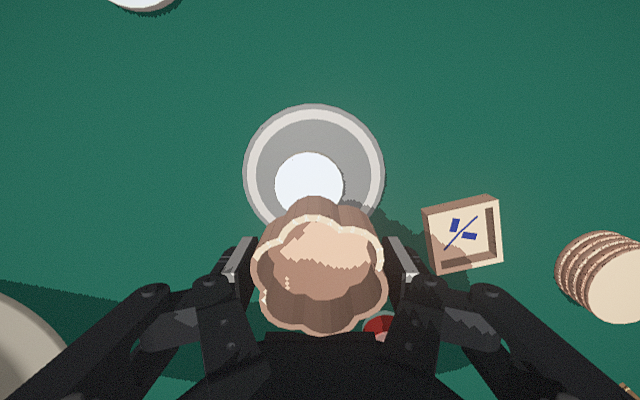

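The bowl is held upright with its rim centre near (320,271). The bat (309,180) is on the wheel (314,168). I'll get the precise rim, bat and wheel offsets next.

Run:
```python
from h import *
from scipy.optimize import least_squares
s=get_state(); T=s["ee_pos"]
p,d,c=grab("wrist"); W=world(d,c); hsv=cv2.cvtColor(p,cv2.COLOR_BGR2HSV)
pink=(hsv[...,0]<20)&(hsv[...,1]>25)&(d>0); pink[:,:245]=0; pink[:,392:]=0; pink[:190]=0;pink[336:]=0
w=W[pink]; print("heights",np.percentile(w[:,2],[2,10,50,90,98]))
r=w[(w[:,2]>177)&(w[:,2]<188)]
print("rim",len(r),np.median(r[:,2]),cv2.minEnclosingCircle(r[:,:2].astype(np.float32)),cv2.minAreaRect(r[:,:2].astype(np.float32)),"TCP",T)
def fit(m,R):
    cs,_=cv2.findContours(m.astype(np.uint8),cv2.RETR_EXTERNAL,cv2.CHAIN_APPROX_NONE)
    k=max(cs,key=cv2.contourArea)[:,0]; k=k[(k[:,1]<188)]; q=W[k[:,1],k[:,0],:2]
    f=least_squares(lambda x:np.hypot(*(q-x).T)-R,[491,-123],loss="soft_l1"); print(len(q),f.x,np.sqrt(np.mean(f.fun**2)))
reg=np.hypot(W[...,0]-491,W[...,1]+123)<80
fit((d>0)&(abs(W[...,2]-55)<5)&reg&(hsv[...,2]>225),30)
fit((d>0)&(W[...,2]>35)&(W[...,2]<60)&reg,65)
```

```text
heights [ 25.0109324  157.40368607 163.79600211 182.0015876  183.43512834]
rim 4086 181.62913134464065 ((491.8701171875, -136.8151092529297), 34.507083892822266) ((489.9343566894531, -137.96844482421875), (63.20199203491211, 64.78011322021484), 42.81428146362305) TCP [ 492.4283568  -135.81663424  155.80161552]
101 [ 488.98986541 -125.47458324] 0.6482574505998047
231 [ 495.30945219 -124.64723887] 0.6254662103254738
```

The bat-to-wheel offset is ambiguous from this view, so I'll swing left with the bowl for an unobstructed top view before stacking.

>>> carry_out(targets=[[-1,6,0,0,0,0],[-1,6,0,0,0,0],[-1,6,0,0,0,0],[0,6,0,0,0,0],[0,4,0,0,0,0]])

```text
time: 11.15
ee_pos: [462.4, 146.4, 155.5]
tcp_rot: [0.0, 0.924, 0.383, 0.0]
ft_force: [0.9, -0.9, -0.9]
grip_width: 63.1
finger_force: 44.4
```

```bash
cat >> h.py <<'E'
def topfit(W,d,p,x,y,h,R,tol=5,col=None):
    """fit circle radius R to outline of the flat top at height h near x,y"""
    from scipy.optimize import least_squares
    m=(d>0)&(abs(W[...,2]-h)<tol)&(np.hypot(W[...,0]-x,W[...,1]-y)<R+12)
    if col is not None: m&=col
    q=W[m][:,:2]; hull=cv2.convexHull(q.astype(np.float32))[:,0]
    f=least_squares(lambda v:np.hypot(*(hull-v[:2]).T)-v[2],[x,y,R],loss="soft_l1")
    return len(q),q.mean(0).round(1),f.x.round(1)
E
python3 - <<'E'
from h import *
P=[grab("top") for _ in range(3)]; p,d,c=P[0]; cv2.imwrite("pics/t3.png",p[130:245,180:500])
for p,d,c in P:
    W=world(d,c); print("wheel",topfit(W,d,p,491,-123,41,65)," bat",topfit(W,d,p,491,-123,55,30)," pal",topfit(W,d,p,521,120,12,50,6))
K=c["camera_matrix"]; g=cv2.cvtColor(p,cv2.COLOR_BGR2GRAY)
cv2.imwrite("pics/t3w.png",cv2.resize(p[150:236,320:410],None,fx=6,fy=6,interpolation=cv2.INTER_CUBIC))
for X in([491,-123,41],[491,-123,55]): print(pix(X,c), (K@(c["R"]@np.array(X)+c["t"]))[:2]/(c["R"]@np.array(X)+c["t"])[2])
E
```

```text
wheel (720, array([ 493.7, -122.5]), array([ 492.7, -122.2,   64.1]))  bat (194, array([ 487. , -122.6]), array([ 486.2, -122.7,   29.4]))  pal (139, array([524.6,  86.5]), array([521. , 122.4,  61.5]))
wheel (729, array([ 493.7, -122.3]), array([ 492.3, -121.9,   64. ]))  bat (210, array([ 486.9, -120.9]), array([ 489.5, -121.9,   31.1]))  pal (166, array([524.8,  89.1]), array([526.4, 109.8,  49.9]))
wheel (720, array([ 493.4, -122.7]), array([ 492.4, -122.3,   64.1]))  bat (211, array([ 486.6, -121.8]), array([ 489.6, -123.3,   31.1]))  pal (170, array([523.8,  87.4]), array([523.4, 116.7,  57.7]))
[363. 193.] [363.00352509 192.82366873]
[363. 192.] [363.24646197 192.39076683]
```

View pics/t3w.png

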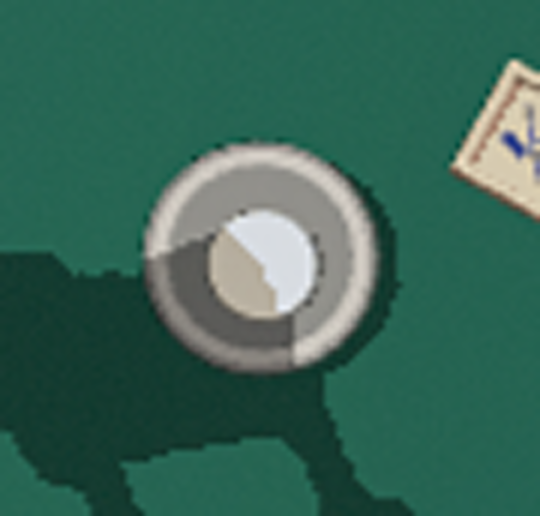

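The top crop shows the wheel centre at (261,257) and the bat at (263,265), so the bat sits about 5.5 mm too near. I'll set the bowl down on free bench, which also calibrates its in-hand offset, then nudge the bat by regripping it.

>>> carry_out(targets=[[-3,4,-4,0,0,0],[-3,4,-4,0,0,0],[0,0,-3,0,0,0],[0,0,-2,0,0,0],[0,0,-0.6,0,0,0]])

```text
time: 11.92
ee_pos: [403.7, 221.7, 20.3]
tcp_rot: [0.0, 0.924, 0.382, -0.001]
ft_force: [0.6, 0.1, -0.6]
grip_width: 62.6
finger_force: 44.5
```

>>> carry_out(targets=[[0,0,0,0,0,0],[0,0,-0.2,0,0,0],[0,0,0,0,0,0]])

```text
time: 12.3
ee_pos: [403.8, 223.0, 19.7]
tcp_rot: [0.0, 0.924, 0.383, 0.0]
ft_force: [0.6, -0.3, -1.1]
grip_width: 62.6
finger_force: 44.5
```

>>> carry_out(targets=[[0,0,-0.2,0,0,0],[0,0,-0.1,0,0,0],[0,0,0,0,0,0]])

```text
time: 12.68
ee_pos: [403.4, 223.0, 16.4]
tcp_rot: [0.0, 0.924, 0.383, 0.0]
ft_force: [-0.9, -1.5, 7.1]
grip_width: 62.7
finger_force: 45.5
```

>>> carry_out(targets=[[0,0,0,0,0,0],[0,0,0,0,0,0],[0,0,0,0,0,0],[0,0,3,0,0,0],[0,0,5,0,0,0]], claw=-1)

```text
time: 13.3
ee_pos: [402.5, 222.6, 96.1]
tcp_rot: [-0.0, 0.924, 0.383, -0.002]
ft_force: [0.9, 0.5, 0.5]
grip_width: 85.5
finger_force: 0.0
```

>>> carry_out(targets=[[1,-5.5,2,0,0,0],[1.5,-5.5,0,0,0,0],[1.5,-5.5,0,0,0,0],[1.5,-5.5,0,0,0,0],[1.5,-5.5,0,0,0,0]])

```text
time: 13.92
ee_pos: [473.6, -54.0, 116.3]
tcp_rot: [0.0, 0.924, 0.383, 0.0]
ft_force: [1.8, 1.3, 0.3]
grip_width: 85.1
finger_force: 0.0
```

Run:
```python
from h import *
print(get_state()["ee_pos"])
for _ in range(2):
    p,d,c=grab("top"); W=world(d,c); print("bowl",topfit(W,d,p,402,222,41,32,6), "pal",topfit(W,d,p,521,120,12,50,6))
```

```text
[473.61928095 -53.95032735 116.26257293]
bowl (27, array([416.4, 218.5]), array([400.2, 221.7,  28.6])) pal (593, array([521.7, 120.3]), array([521.7, 119.7,  59.6]))
bowl (20, array([418.8, 221.7]), array([396.9, 221.8,  31. ])) pal (606, array([521. , 120.1]), array([520.7, 119.7,  59.6]))
```

>>> carry_out(targets=[[0.9,-3.6,0,0,0,0],[0.8,-3.4,0,0,0,0],[0,0,-3.5,0,0,0],[0,0,-2.5,0,0,0],[0,0,0,0,0,0]])

```text
time: 14.65
ee_pos: [489.2, -121.3, 55.0]
tcp_rot: [-0.001, 0.924, 0.383, -0.001]
ft_force: [-0.4, -0.4, 0.2]
grip_width: 85.4
finger_force: 0.0
```

Run:
```python
from h import *
print(get_state()["ee_pos"])
for _ in range(2):
    p,d,c=grab("top"); W=world(d,c); print("bowl",topfit(W,d,p,402,222,41,32,6))
cv2.imwrite("pics/t4.png",p)
```

```text
[ 489.21336331 -121.29607392   54.96763197]Traceback (most recent call last):
  File "<stdin>", line 4, in <module>
  File "h.py", line 16, in topfit
    q=W[m][:,:2]; hull=cv2.convexHull(q.astype(np.float32))[:,0]
                       ~~~~~~~~~~~~~~~~~~~~~~~~~~~~~~~~~~~~^^^^^
TypeError: 'NoneType' object is not subscriptable
```

Run:
```python
from h import *
p,d,c=grab("top"); cv2.imwrite("pics/t4.png",p[60:300,100:560]); print(pix([402,222,41],c))
```

```text
[259. 222.]
```

View pics/t4.png

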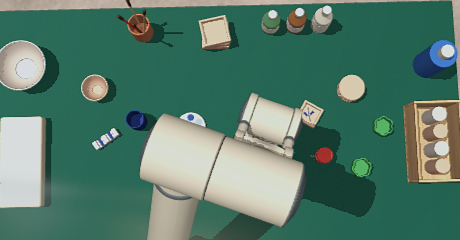

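The top view shows only the arm's elbow hiding the bowl at full-frame (259,222), and nothing is disturbed. Now regripping the bat at its release pose.

>>> carry_out(targets=[[0.1,-0.15,-0.8,0,0,0],[0,0,-0.5,0,0,0],[0,0,0,0,0,0]])

```text
time: 15.12
ee_pos: [491.3, -123.5, 43.0]
tcp_rot: [-0.0, 0.924, 0.383, -0.0]
ft_force: [-0.2, -0.0, 0.4]
grip_width: 85.2
finger_force: 0.0
```

>>> carry_out(targets=[[0,0,0,0,0,0],[0,0,0,0,0,0],[0,0,0,0,0,0],[0,0,0,0,0,0]], claw=1)

```text
time: 15.62
ee_pos: [491.5, -123.6, 43.8]
tcp_rot: [0.0, 0.924, 0.383, 0.0]
ft_force: [-2.7, -0.0, 11.0]
grip_width: 57.9
finger_force: 40.3
```

>>> carry_out(targets=[[0,0,0.5,0,0,0],[0.55,0,0,0,0,0],[0,0,0,0,0,0],[0,0,-0.45,0,0,0],[0,0,0,0,0,0]])

```text
time: 16.25
ee_pos: [497.1, -123.5, 43.8]
tcp_rot: [0.0, 0.924, 0.383, 0.0]
ft_force: [-1.0, 0.8, 12.2]
grip_width: 57.8
finger_force: 43.9
```

>>> carry_out(targets=[[0,0,0,0,0,0],[0,0,0,0,0,0],[0,0,0,0,0,0],[0,0,2,0,0,0],[0,0,5,0,0,0]], claw=-1)

```text
time: 16.88
ee_pos: [495.7, -123.1, 112.9]
tcp_rot: [-0.001, 0.924, 0.383, -0.002]
ft_force: [0.3, -0.1, 0.5]
grip_width: 85.2
finger_force: 0.0
```

>>> carry_out(targets=[[-1,6,2,0,0,0],[-1.5,6,0,0,0,0],[-2,6,0,0,0,0],[-2,6,0,0,0,0],[-2,6,0,0,0,0]])

```text
time: 17.5
ee_pos: [412.1, 174.7, 133.3]
tcp_rot: [0.0, 0.924, 0.383, 0.0]
ft_force: [0.7, 0.6, -0.0]
grip_width: 85.5
finger_force: 0.0
```

Run:
```python
from h import *
print(get_state()["ee_pos"])
for _ in range(2):
    p,d,c=grab("top"); W=world(d,c); print("wheel",topfit(W,d,p,492,-123,41,65),"bat",topfit(W,d,p,492,-123,55,30))
p=p[150:236,320:410]; cv2.imwrite("pics/t5.png",cv2.resize(p,None,fx=6,fy=6,interpolation=cv2.INTER_CUBIC))
p,d,c=grab("wrist"); W=world(d,c); print("bowl w",topfit(W,d,p,402,222,41,32,6))
```

```text
[412.05504198 174.65662504 133.28328262]
wheel (726, array([ 492.7, -122.2]), array([ 492.6, -122.3,   63.8])) bat (187, array([ 493.2, -122.7]), array([ 493.8, -122.7,   29.4]))
wheel (714, array([ 493. , -123.1]), array([ 492.4, -122.2,   64. ])) bat (195, array([ 492.3, -123. ]), array([ 492.9, -122.7,   29.4]))
bowl w (1235, array([399.3, 220.5]), array([401. , 219.8,  31.9]))
```

View pics/t5.png

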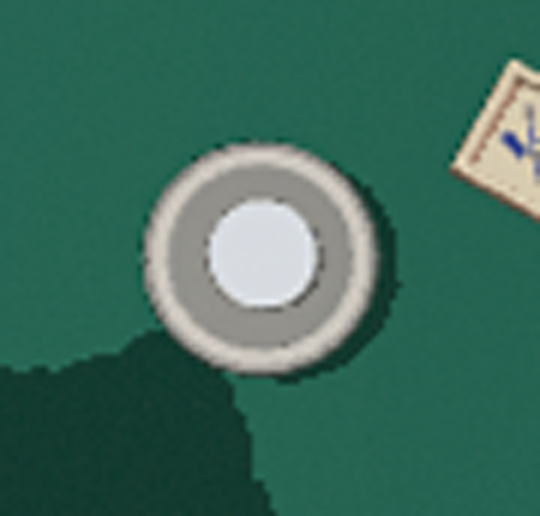

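The bat is now at (263,254) in the wheel at (261,257), centred once parallax is allowed for. Fetching the bowl.

>>> carry_out(targets=[[-0.4,2.5,-2,0,0,0],[-0.4,2.3,-3,0,0,0],[0,0,-3.5,0,0,0],[0,0,-2.2,0,0,0],[0,0,0,0,0,0]])

```text
time: 18.27
ee_pos: [404.5, 219.8, 25.1]
tcp_rot: [0.0, 0.924, 0.382, -0.001]
ft_force: [-0.1, -0.9, 0.4]
grip_width: 85.2
finger_force: 0.0
```

>>> carry_out(targets=[[0,0,-0.7,0,0,0],[0,0,0,0,0,0]])

```text
time: 18.52
ee_pos: [405.2, 220.8, 19.6]
tcp_rot: [0.0, 0.924, 0.383, 0.0]
ft_force: [-0.6, 0.1, 0.9]
grip_width: 85.2
finger_force: 0.0
```

>>> carry_out(targets=[[-0.2,0.2,-0.3,0,0,0],[0,0,0,0,0,0]])

```text
time: 18.77
ee_pos: [402.7, 223.1, 16.4]
tcp_rot: [-0.0, 0.924, 0.383, 0.0]
ft_force: [-0.0, -0.2, 0.9]
grip_width: 85.4
finger_force: 0.0
```

>>> carry_out(targets=[[0,0,0,0,0,0],[0,0,0,0,0,0],[0,0,0,0,0,0],[0,0,0,0,0,0]], claw=1)

```text
time: 19.27
ee_pos: [402.9, 223.1, 16.6]
tcp_rot: [-0.0, 0.924, 0.383, 0.0]
ft_force: [-1.5, 0.3, 10.4]
grip_width: 62.8
finger_force: 41.5
```

>>> carry_out(targets=[[0,0,1,0,0,0],[0,0,4,0,0,0],[0,0,5,0,0,0],[1,-4,2,0,0,0],[1.5,-5.5,0,0,0,0]])

```text
time: 19.9
ee_pos: [428.9, 127.7, 138.5]
tcp_rot: [0.0, 0.923, 0.384, 0.002]
ft_force: [2.3, -0.3, -1.7]
grip_width: 62.7
finger_force: 44.7
```

>>> carry_out(targets=[[1.5,-5.5,0,0,0,0],[1.5,-5.5,0,0,0,0],[1.5,-5.5,0,0,0,0],[1.5,-5,0,0,0,0],[0.8,-2.8,0,0,0,0]])

```text
time: 20.52
ee_pos: [496.3, -117.6, 136.8]
tcp_rot: [0.0, 0.924, 0.382, 0.0]
ft_force: [0.3, 0.5, -0.7]
grip_width: 62.7
finger_force: 44.7
```

>>> carry_out(targets=[[0,0,-2.5,0,0,0],[0,0,-2.5,0,0,0],[0,0,-0.8,0,0,0],[0,0,0,0,0,0]])

```text
time: 21.02
ee_pos: [495.7, -114.9, 78.4]
tcp_rot: [-0.0, 0.924, 0.383, -0.0]
ft_force: [0.9, -0.0, 0.9]
grip_width: 62.6
finger_force: 44.7
```

>>> carry_out(targets=[[0.2,-0.65,0,0,0,0],[0,0,-0.4,0,0,0],[0,0,0,0,0,0]])

```text
time: 21.4
ee_pos: [497.8, -121.6, 74.3]
tcp_rot: [-0.0, 0.924, 0.383, 0.0]
ft_force: [-0.8, 0.2, -1.1]
grip_width: 62.7
finger_force: 44.7
```

>>> carry_out(targets=[[0,0,-0.2,0,0,0],[0,0,-0.1,0,0,0],[0,0,0,0,0,0]])

```text
time: 21.78
ee_pos: [497.8, -121.5, 71.1]
tcp_rot: [-0.0, 0.924, 0.383, -0.0]
ft_force: [-0.2, 0.4, -0.8]
grip_width: 62.7
finger_force: 44.7
```

>>> carry_out(targets=[[0,0,-0.06,0,0,0],[0,0,0,0,0,0]])

```text
time: 22.02
ee_pos: [497.9, -121.6, 70.7]
tcp_rot: [0.0, 0.924, 0.383, 0.0]
ft_force: [0.1, -0.0, 0.7]
grip_width: 62.5
finger_force: 44.8
```

>>> carry_out(targets=[[0,0,0,0,0,0],[0,0,0,0,0,0],[0,0,0,0,0,0],[0,0,3,0,0,0],[0,0,5,0,0,0]], claw=-1)

```text
time: 22.65
ee_pos: [496.9, -121.3, 150.5]
tcp_rot: [-0.001, 0.924, 0.383, -0.001]
ft_force: [0.9, -1.2, -0.5]
grip_width: 85.4
finger_force: 0.0
```

>>> carry_out(targets=[[-1,6,0,0,0,0.1],[-1,6,0,0,0,0.1],[-1,6,0,0,0,0.1],[-1,6,0,0,0,0.1],[0,4,0,0,0,0.1]])

```text
time: 23.28
ee_pos: [456.8, 160.7, 150.7]
tcp_rot: [-0.0, 0.799, 0.601, -0.0]
ft_force: [0.5, -1.3, 0.4]
grip_width: 85.1
finger_force: 0.0
```

Run:
```python
from h import *
print(get_state()["ee_pos"])
for _ in range(2):
    p,d,c=grab("top"); W=world(d,c); print("wheel",topfit(W,d,p,492,-123,41,65),"bat",topfit(W,d,p,492,-123,55,30),"rim",topfit(W,d,p,492,-123,96,32,6),"jar",topfit(W,d,p,413,-318,65,26))
p=p[150:236,320:410]; cv2.imwrite("pics/t6.png",cv2.resize(p,None,fx=6,fy=6,interpolation=cv2.INTER_CUBIC))
print(pix([492.5,-122.5,96],c)*1.0-[320,150])
```

```text
[456.77047692 160.73799119 150.72141753]
wheel (667, array([ 489.7, -120.7]), array([ 492.5, -122.3,   63.9])) bat (9, array([ 503.6, -120.8]), array([ 493.2, -124.6,   39.8])) rim (61, array([ 492.2, -123.2]), array([ 492.2, -122.6,   31.1])) jar (152, array([ 413.3, -318.3]), array([ 413. , -318.4,   25. ]))
wheel (682, array([ 490. , -120.2]), array([ 492.6, -122.1,   64. ])) bat (8, array([ 487.3, -124.6]), array([ 492.7, -123.9,   29.5])) rim (63, array([ 494. , -124.5]), array([ 492.4, -123.2,   30.8])) jar (152, array([ 412.8, -317.8]), array([ 412.7, -318.1,   25.1]))
[44. 41.]
```

View pics/t6.png

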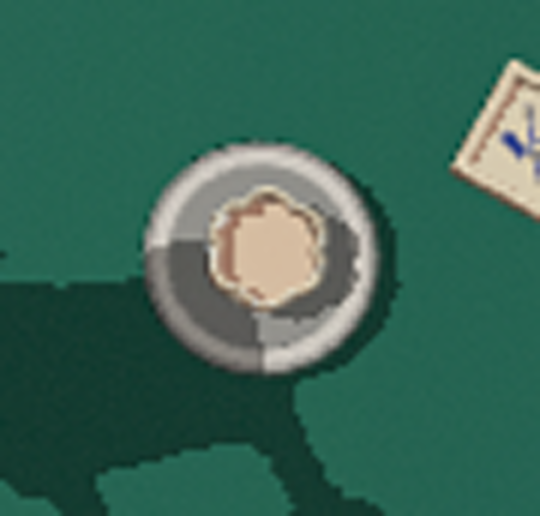

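The bowl is at (266,250) in the crop and measures (492.3,−122.9), against the wheel at (492.5,−122.2), so it is centred. Next is the jar.

>>> carry_out(targets=[[-0.4,-6,0,0,0,0.06],[-0.4,-6,0,0,0,0.06],[-0.4,-6,0,0,0,0.06],[-0.4,-6,0,0,0,0.05],[-0.4,-6,0,0,0,0.05]])

```text
time: 24.0
ee_pos: [437.2, -144.1, 150.8]
tcp_rot: [0.0, 0.709, 0.705, 0.0]
ft_force: [1.9, -0.3, 0.6]
grip_width: 85.6
finger_force: 0.0
```

>>> carry_out(targets=[[-0.4,-6,0,0,0,0],[-0.4,-6,0,0,0,0],[-0.4,-4,0,0,0,0],[-0.2,-2,-2,0,0,0],[0,0,-2,0,0,0]])

```text
time: 24.62
ee_pos: [423.2, -323.8, 110.1]
tcp_rot: [0.001, 0.71, 0.704, -0.0]
ft_force: [-0.7, 0.2, 0.6]
grip_width: 85.6
finger_force: 0.0
```

>>> carry_out(targets=[[-0.5,0,-1,0,0,0],[0,0,0,0,0,0]])

```text
time: 24.88
ee_pos: [417.9, -321.2, 100.3]
tcp_rot: [-0.001, 0.709, 0.705, -0.0]
ft_force: [0.4, 0.5, 0.1]
grip_width: 85.7
finger_force: 0.0
```

>>> carry_out(targets=[[0,0.2,-3,0,0,0],[0,0,-3,0,0,0],[0,0,-1.5,0,0,0],[0,0,-0.4,0,0,0],[0,0,0,0,0,0]])

```text
time: 25.5
ee_pos: [419.1, -319.8, 22.2]
tcp_rot: [0.0, 0.709, 0.705, 0.0]
ft_force: [-0.3, -0.2, 0.1]
grip_width: 85.7
finger_force: 0.0
```

>>> carry_out(targets=[[0,0,0,0,0,0],[0,0,0,0,0,0],[0,0,0,0,0,0],[0,0,0,0,0,0],[0,0,0,0,0,0]], claw=1)

```text
time: 26.12
ee_pos: [419.0, -319.8, 22.4]
tcp_rot: [0.0, 0.709, 0.705, -0.0]
ft_force: [-2.0, 1.2, 9.6]
grip_width: 51.4
finger_force: 40.0
```

>>> carry_out(targets=[[0,0,1,0,0,0],[0,0,4,0,0,0],[0,0,5,0,0,0],[0.6,4,1,0,0,0],[0.8,5.5,0,0,0,0]])

```text
time: 26.75
ee_pos: [433.6, -224.7, 133.4]
tcp_rot: [0.002, 0.71, 0.705, 0.0]
ft_force: [1.3, 1.0, -1.9]
grip_width: 51.4
finger_force: 42.7
```

>>> carry_out(targets=[[0.4,6,0,0,0,0],[0.8,6,0,0,0,0],[1.8,5,0,0,0,0],[2.5,3.5,0,0,0,0],[1.5,1.2,0,0,0,0]])

```text
time: 27.38
ee_pos: [503.7, -5.7, 132.3]
tcp_rot: [0.0, 0.708, 0.706, 0.0]
ft_force: [-0.1, -0.3, -1.4]
grip_width: 51.2
finger_force: 42.7
```

>>> carry_out(targets=[[0,0,-4,0,0,0],[0,0,-3.5,0,0,0],[0,0,-1.5,0,0,0],[0,0,0,0,0,0]])

```text
time: 27.88
ee_pos: [502.5, -7.9, 41.4]
tcp_rot: [-0.001, 0.709, 0.705, -0.0]
ft_force: [0.2, -0.4, -1.9]
grip_width: 51.1
finger_force: 42.6
```

>>> carry_out(targets=[[0.8,0.5,-1,0,0,0],[0,0,-0.5,0,0,0],[0,0,-0.2,0,0,0],[0,0,0,0,0,0]])

```text
time: 28.38
ee_pos: [510.7, -2.6, 24.7]
tcp_rot: [-0.0, 0.709, 0.705, -0.0]
ft_force: [0.1, 0.0, -2.4]
grip_width: 51.4
finger_force: 42.6
```

>>> carry_out(targets=[[0,0,-0.22,0,0,0],[0,0,0,0,0,0]])

```text
time: 28.62
ee_pos: [510.8, -2.6, 22.4]
tcp_rot: [0.0, 0.709, 0.705, 0.0]
ft_force: [-0.3, -1.0, -2.6]
grip_width: 51.1
finger_force: 42.8
```

>>> carry_out(targets=[[0,0,0,0,0,0],[0,0,0,0,0,0],[0,0,0,0,0,0],[0,0,3,0,0,0],[0,0,5,0,0,0]], claw=-1)

```text
time: 29.25
ee_pos: [509.9, -2.5, 102.3]
tcp_rot: [-0.001, 0.709, 0.705, -0.001]
ft_force: [0.1, 0.3, -0.7]
grip_width: 85.4
finger_force: 0.0
```

>>> carry_out(targets=[[0,0,5,0,0,-0.1],[0.3,5,1.5,0,0,-0.16],[0.3,5.5,0,0,0,-0.16],[0.3,5.5,0,0,0,-0.16],[0.6,5.5,0,0,0,-0.16]])

```text
time: 29.88
ee_pos: [525.6, 213.6, 167.6]
tcp_rot: [0.0, 0.917, 0.4, 0.0]
ft_force: [0.7, -1.1, 0.5]
grip_width: 85.5
finger_force: 0.0
```

>>> carry_out(targets=[[1,4,0,0,0,-0.16],[1,3,0,0,0,-0.16],[0,1,0,0,0,-0.16],[0,0,0,0,0,-0.16],[0,0,0,0,0,-0.16]])

```text
time: 30.5
ee_pos: [545.6, 292.1, 167.2]
tcp_rot: [0.0, 1.0, 0.011, -0.0]
ft_force: [-0.1, -0.4, 0.2]
grip_width: 85.2
finger_force: 0.0
```

Run:
```python
from h import *
s=get_state();print(s["ee_pos"],s["tcp_rot"])
for _ in range(2):
    p,d,c=grab("top"); W=world(d,c); print("jar",topfit(W,d,p,507,-1,65,26),"rim",topfit(W,d,p,492,-123,96,32,6))
p,d,c=grab("wrist"); W=world(d,c); cv2.imwrite("pics/w5.png",p); print("cup w",topfit(W,d,p,547,296,75,30,3), pix([547,296,75],c))
```

```text
[545.60416971 292.06716884 167.23387422] [ 9.34790775e-05  9.99936478e-01  1.12693959e-02 -1.76142637e-04]
jar (148, array([507. ,  -1.3]), array([507.4,  -1.1,  25. ])) rim (60, array([ 495.2, -121.3]), array([ 492.5, -122.8,   30.9]))
jar (148, array([507.6,  -1. ]), array([507.3,  -1.5,  24.6])) rim (61, array([ 493. , -122.2]), array([ 492.4, -122.9,   31. ]))
cup w (857, array([548.4, 295.7]), array([548.4, 295.9,  29.6])) [314. 195.]
```

View pics/w5.png

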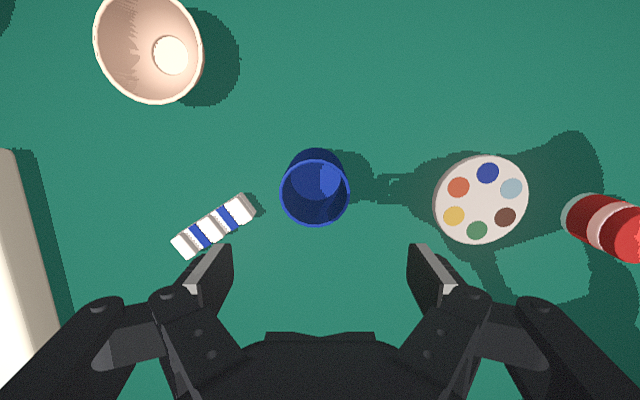

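The wrist view shows the cup rim at (314,193) between the fingers, with the rest's near end at (250,205) clear of the left finger. The jar measures (507.3,−1.3), which matches its target. Picking up the cup.

>>> carry_out(targets=[[0.2,0.4,-3,0,0,0],[0,0,-4,0,0,0],[0,0,-4,0,0,0],[0,0,-2.4,0,0,0],[0,0,0,0,0,0]])

```text
time: 31.28
ee_pos: [546.8, 295.4, 31.9]
tcp_rot: [0.001, 1.0, 0.015, -0.002]
ft_force: [-0.4, 0.2, 0.4]
grip_width: 85.3
finger_force: 0.0
```

>>> carry_out(targets=[[0,0,0,0,0,0],[0,0,0,0,0,0],[0,0,0,0,0,0],[0,0,0,0,0,0],[0,0,0,0,0,0]], claw=1)

```text
time: 31.9
ee_pos: [548.7, 296.2, 35.0]
tcp_rot: [-0.0, 1.0, 0.014, 0.001]
ft_force: [-0.2, -0.9, 7.6]
grip_width: 58.8
finger_force: 42.7
```

>>> carry_out(targets=[[0,0,1,0,0,0],[0,0,4,0,0,0],[0,0,5,0,0,0],[1,-4,2,0,0,0],[1.5,-5.5,0,0,0,0]])

```text
time: 32.52
ee_pos: [574.0, 201.1, 156.6]
tcp_rot: [-0.001, 1.0, 0.015, 0.002]
ft_force: [1.3, -0.8, -2.9]
grip_width: 59.2
finger_force: 44.1
```

>>> carry_out(targets=[[1,-5.8,0,0,0,0],[1,-5.8,0,0,0,0],[1,-5.8,0,0,0,0],[0.8,-5.8,0,0,0,0],[0.4,-5,0,0,0,0]])

```text
time: 33.15
ee_pos: [615.1, -83.4, 154.6]
tcp_rot: [0.0, 1.0, 0.014, 0.001]
ft_force: [1.2, 0.8, -2.3]
grip_width: 58.9
finger_force: 44.1
```

>>> carry_out(targets=[[0,-2.6,-2,0,0,0],[0,-1,-3,0,0,0],[0,0,-3,0,0,0],[0,0,-2,0,0,0],[0,0,0,0,0,0]])

```text
time: 33.78
ee_pos: [614.1, -116.9, 53.0]
tcp_rot: [-0.0, 1.0, 0.014, -0.001]
ft_force: [-0.3, 0.8, -1.6]
grip_width: 59.0
finger_force: 44.0
```

>>> carry_out(targets=[[0.25,-0.65,-1,0,0,-0.03],[0,0,-0.5,0,0,0],[0,0,0,0,0,0]])

```text
time: 34.15
ee_pos: [617.3, -123.7, 38.4]
tcp_rot: [-0.0, 1.0, -0.001, -0.0]
ft_force: [0.4, -0.5, -1.9]
grip_width: 59.1
finger_force: 44.1
```

>>> carry_out(targets=[[0,0,-0.25,0,0,0],[0,0,-0.1,0,0,0],[0,0,0,0,0,0]])

```text
time: 34.52
ee_pos: [617.4, -123.5, 35.1]
tcp_rot: [0.0, 1.0, -0.001, 0.0]
ft_force: [-0.4, -0.1, 1.3]
grip_width: 58.7
finger_force: 44.2
```

>>> carry_out(targets=[[0,0,0,0,0,0],[0,0,0,0,0,0],[0,0,0,0,0,0],[0,0,3,0,0,0],[0,0,5,0,0,0]], claw=-1)

```text
time: 35.15
ee_pos: [616.3, -123.4, 114.4]
tcp_rot: [-0.0, 1.0, -0.001, -0.002]
ft_force: [0.6, -0.8, 0.4]
grip_width: 85.4
finger_force: 0.0
```

>>> carry_out(targets=[[0,0,5,0,0,0.16],[0,5,0,0,0,0.16],[-1,5.5,0,0,0,0.16],[-1,5.5,0,0,0,0.16],[-1,5.5,0,0,0,0.16]])

```text
time: 35.78
ee_pos: [586.9, 93.0, 165.0]
tcp_rot: [0.0, 0.921, 0.391, 0.0]
ft_force: [0.2, 0.4, 0.4]
grip_width: 85.6
finger_force: 0.0
```

>>> carry_out(targets=[[-1,5.5,0,0,0,0.16],[-1,5.5,0,0,0,0.16],[-1.5,5.5,0,0,0,0.16],[-1.5,5.5,0,0,0,0.16],[-1.5,4.5,0,0,0,0.16]])

```text
time: 36.4
ee_pos: [521.5, 358.5, 164.9]
tcp_rot: [-0.0, 0.696, 0.719, 0.0]
ft_force: [1.3, -0.3, 0.2]
grip_width: 85.6
finger_force: 0.0
```

>>> carry_out(targets=[[-1.5,3,-1,0,0,0.16],[-1,1,-1,0,0,0.16],[0,0,-2,0,0,0.16],[0,0,0,0,0,0.08],[0,0,0,0,0,0]], claw=-0.4)

```text
time: 37.02
ee_pos: [497.3, 396.4, 124.8]
tcp_rot: [-0.0, 0.473, 0.881, -0.0]
ft_force: [-0.0, 0.5, 0.2]
grip_width: 59.7
finger_force: 0.0
```

Run:
```python
from h import *
s=get_state();print(s["ee_pos"],s["tcp_rot"],s["grip_width"])
for _ in range(2):
    p,d,c=grab("top"); W=world(d,c); print("cup",topfit(W,d,p,612,-122,75,30),"wheel",topfit(W,d,p,492,-123,41,65),"jar",topfit(W,d,p,507,-1,65,26))
p,d,c=grab("wrist"); W=world(d,c); hsv=cv2.cvtColor(p,cv2.COLOR_BGR2HSV); cv2.imwrite("pics/w6.png",p)
notgreen=~((hsv[...,0]>60)&(hsv[...,0]<95)&(hsv[...,1]>80))
m=(d>0)&notgreen&(W[...,2]>10)&(W[...,2]<27)&(np.hypot(W[...,0]-488,W[...,1]-405)<58)
w=W[m][:,:2].astype(np.float32); print(len(w),cv2.minAreaRect(w),w.mean(0))
```

```text
[497.25272364 396.41653086 124.76366616] [-6.33837650e-05  4.72652557e-01  8.81248855e-01 -1.12771340e-04] 59.65165514734406
cup (43, array([ 614.2, -118.9]), array([ 613.5, -121.8,   29.1])) wheel (667, array([ 490.1, -121.1]), array([ 492.4, -122.1,   63.9])) jar (154, array([507.4,  -1.5]), array([507.4,  -1.5,  24.7]))
cup (50, array([ 615.2, -122.3]), array([ 613.2, -121.8,   29.3])) wheel (669, array([ 490. , -119.7]), array([ 492.4, -122. ,   64. ])) jar (149, array([506.6,  -1.7]), array([506.6,  -1.2,  24.9]))
3295 ((490.48046875, 405.2518310546875), (28.070423126220703, 89.76901245117188), 34.20832824707031) [489.42606 406.79132]
```

View pics/w6.png

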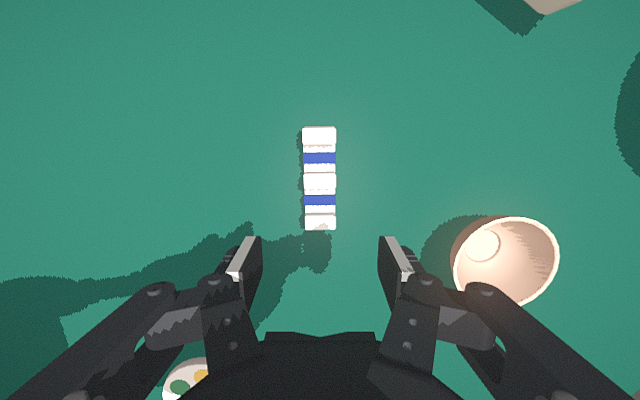

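Cup gap works out at about 26 mm. The wrist view shows the rest at (319,179), aligned between the fingers and clear of the plain bowl (505,262). Picking it up.

>>> carry_out(targets=[[-0.75,1,-3,0,0,0.01],[0,0,-4,0,0,0],[0,0,-2.5,0,0,0],[0,0,-1.5,0,0,0],[0,0,0,0,0,0]])

```text
time: 37.8
ee_pos: [489.7, 406.2, 14.5]
tcp_rot: [-0.0, 0.468, 0.884, -0.0]
ft_force: [0.0, 0.6, 0.3]
grip_width: 59.8
finger_force: 0.0
```

>>> carry_out(targets=[[0,0,-0.7,0,0,0],[0,0,0,0,0,0]])

```text
time: 38.05
ee_pos: [490.0, 406.5, 8.2]
tcp_rot: [0.0, 0.468, 0.884, 0.0]
ft_force: [-0.1, -0.1, 0.0]
grip_width: 59.6
finger_force: 0.0
```

>>> carry_out(targets=[[0,0,0,0,0,0],[0,0,0,0,0,0],[0,0,0,0,0,0],[0,0,0,0,0,0]], claw=1)

```text
time: 38.55
ee_pos: [490.0, 406.5, 8.5]
tcp_rot: [0.0, 0.468, 0.884, 0.0]
ft_force: [-1.5, -1.1, 5.5]
grip_width: 27.2
finger_force: 40.0
```

>>> carry_out(targets=[[0,0,1,0,0,0],[0,0,4,0,0,0],[0,0,4,0,0,-0.1],[1,-4,1,0,0,-0.1],[2,-5,0,0,0,-0.1]])

```text
time: 39.17
ee_pos: [520.2, 316.4, 109.8]
tcp_rot: [0.001, 0.595, 0.803, 0.001]
ft_force: [1.7, -0.2, -1.7]
grip_width: 26.9
finger_force: 39.9
```

>>> carry_out(targets=[[2.5,-5,0,0,0,-0.1],[2.5,-5,0,0,0,-0.1],[2.5,-5,0,0,0,-0.1],[1.5,-3,0,0,0,0],[0,0,0,0,0,0]])

```text
time: 39.8
ee_pos: [610.9, 134.2, 108.5]
tcp_rot: [0.0, 0.709, 0.705, 0.0]
ft_force: [-0.5, 0.9, -1.6]
grip_width: 27.0
finger_force: 39.9
```

>>> carry_out(targets=[[0.3,-1.5,-4,0,0,0],[0,0,-3.5,0,0,0],[0,0,-1.5,0,0,0],[0,0,-0.5,0,0,0],[0,0,0,0,0,0]])

```text
time: 40.42
ee_pos: [613.2, 121.9, 13.7]
tcp_rot: [0.0, 0.708, 0.706, 0.0]
ft_force: [1.2, -0.8, -2.2]
grip_width: 26.8
finger_force: 39.8
```

>>> carry_out(targets=[[0.05,-0.3,-0.3,0,0,0.005],[0,0,0,0,0,0]])

```text
time: 40.67
ee_pos: [613.6, 118.2, 10.4]
tcp_rot: [0.0, 0.707, 0.708, 0.0]
ft_force: [0.3, 0.1, -1.4]
grip_width: 26.6
finger_force: 39.8
```

>>> carry_out(targets=[[0,0.08,-0.15,0,0,0],[0,0,0,0,0,0]])

```text
time: 40.92
ee_pos: [613.5, 119.3, 8.5]
tcp_rot: [0.0, 0.707, 0.708, 0.0]
ft_force: [0.6, -0.5, -0.5]
grip_width: 26.7
finger_force: 40.0
```

>>> carry_out(targets=[[0,0,0,0,0,0],[0,0,0,0,0,0],[0,0,1,0,0,0],[0,0,4,0,0,0],[0,0,5,0,0,0]], claw=0)

```text
time: 41.55
ee_pos: [612.7, 119.1, 109.4]
tcp_rot: [-0.001, 0.707, 0.708, -0.001]
ft_force: [0.4, -0.3, -0.3]
grip_width: 42.5
finger_force: 0.0
```

>>> carry_out(targets=[[-1,0,5,0,0,0],[-2,-3,4,0,0,0],[-2,-5.5,0,0,0,0],[-2,-5.5,0,0,0,0],[-2,-5.5,0,0,0,0]])

```text
time: 42.18
ee_pos: [522.6, -77.3, 199.3]
tcp_rot: [0.001, 0.706, 0.708, 0.0]
ft_force: [1.7, -1.4, -0.1]
grip_width: 42.9
finger_force: 0.0
```

>>> carry_out(targets=[[-2,-5.5,0,0,0,0],[-2,-5.5,0,0,0,0],[-1,-6,0,0,0,0],[-1,-6,0,0,0,0],[0,-6,0,0,0,0]])

```text
time: 42.8
ee_pos: [462.4, -367.7, 199.4]
tcp_rot: [0.0, 0.707, 0.707, 0.0]
ft_force: [-0.1, 1.1, 0.3]
grip_width: 42.8
finger_force: 0.0
```

>>> carry_out(targets=[[-2,-5.8,0,0,0,0],[-3,-5,0,0,0,0],[-4,-4,0,0,0,0],[-4,-4,0,0,0,0],[-4,-4,0,0,0,0]])

```text
time: 43.42
ee_pos: [291.9, -594.9, 199.2]
tcp_rot: [0.0, 0.707, 0.708, -0.0]
ft_force: [0.9, -1.3, 0.0]
grip_width: 42.9
finger_force: 0.0
```

Run:
```python
from h import *
s=get_state();print(s["ee_pos"],s["time"])
p,d,c=grab("top"); W=world(d,c)
hsv=cv2.cvtColor(p,cv2.COLOR_BGR2HSV); ng=cv2.inRange(hsv,(65,90,0),(95,255,255))==0
for n,a in dict(wheel=(492,-123,41,65),bat=(492,-123,55,30),rim=(492,-123,96,32),jar=(507,-1,65,26),cup=(612,-122,75,30),pal=(521,120,12,50)).items(): print(n,topfit(W,d,p,*a,6,ng if n=="pal" else None))
for n,(x,y),r in(("rest",(610,120),62),("painted",(555,-280),58)):
    m=(d>0)&ng&(W[...,2]>13)&(W[...,2]<30)&(np.hypot(W[...,0]-x,W[...,1]-y)<r)
    print(n,np.median(W[m][:,2]),cv2.minAreaRect(W[m][:,:2].astype(np.float32)))
for n,a in dict(sauc=(637,-422,46,43),plain=(657,437,45,45)).items(): print(n,topfit(W,d,p,*a,6,ng))
cv2.imwrite("pics/t7.png",cv2.resize(p[60:260,90:560],None,fx=1.7,fy=1.7,interpolation=cv2.INTER_CUBIC))
```

```text
[ 291.85842513 -594.93579663  199.23374182] 43.425
wheel (771, array([ 491.2, -120.4]), array([ 492.1, -122.2,   64.1]))
bat (7, array([ 487.7, -123.1]), array([ 488.3, -125.5,   32.9]))
rim (64, array([ 493.8, -122.8]), array([ 492.6, -123.1,   30.9]))
jar (161, array([507.3,  -1.5]), array([507.1,  -1.3,  24.8]))
cup (48, array([ 612.9, -117.6]), array([ 613.5, -121.9,   29.4]))
pal (548, array([522.7, 119.6]), array([521.2, 120. ,  49.4]))
rest 19.17201811149959 ((586.7882690429688, 119.76420593261719), (88.75212860107422, 74.84097290039062), 87.89797973632812)
painted 21.348703746529576 ((554.8477783203125, -280.2773742675781), (70.73174285888672, 71.81954956054688), 59.371337890625)
sauc (438, array([ 636.7, -421.8]), array([ 637.3, -421.4,   42.3]))
plain (118, array([662.7, 441.5]), array([657.2, 437.2,  44. ]))
```

View pics/t7.png

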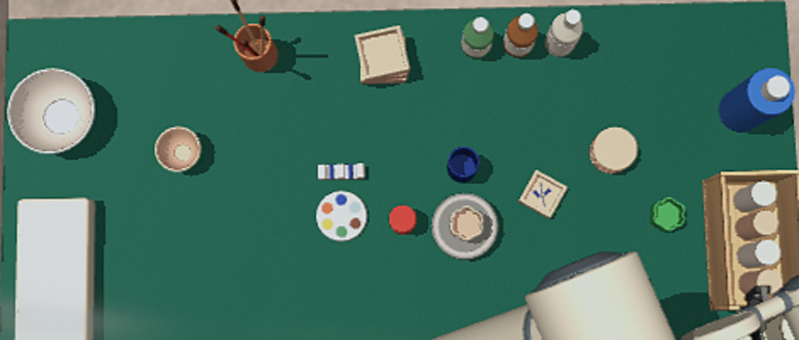

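The view shows the rest (342,171) crosswise behind the palette (341,216), the jar (403,219) midway, the cup (463,163) behind the wheel, and the bowl centred on the bat. The painted dish, saucers and plain bowl are where they started. I'll check the rest numerically, then hand in.

Run:
```python
from h import *
from plant import ctrl
p,d,c=grab("top"); W=world(d,c); ng=cv2.inRange(cv2.cvtColor(p,cv2.COLOR_BGR2HSV),(65,90,0),(95,255,255))==0
m=(d>0)&ng&(W[...,2]>11)&(W[...,2]<30)&(abs(W[...,0]-610)<30)&(abs(W[...,1]-120)<60)
R=cv2.minAreaRect(W[m][:,:2].astype(np.float32)); gap=R[0][0]-14-521-50; print(R,gap)
if abs(gap-25)<4 and abs(R[0][1]-120)<4: print(ctrl.close_job())
```

```text
((609.916748046875, 118.83891296386719), (29.15277671813965, 88.42076873779297), 0.8478437662124634) 24.916748046875
the job is handed in; nothing more can be done
None
```

The bench is set up as asked and the job is handed in at about 43 s of the 118 s. The bat was centred by camera and the bowl, re-set once, is within about 1 mm of the wheel's centre; the jar is midway, the gaps are about 26 mm (cup) and 25 mm (rest), and the bystanders have not moved.

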